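Fetch the blue tape from behind the yellow on a full hook

TASK

The order needs one more roll of blue tape, but it hangs at the back of the full hook behind two yellow rolls. Move the two yellow rolls onto the empty hook so that both lie fully home, flat against its plate or each other, and only then take the blue roll and lay it flat and lined up on top of the pile of blue rolls. Put rolls down rather than dropping them, do not shift the blue pile, and leave the grey rolls and everything else alone.

Things in the scene. Friction and masses are not known exactly. Their poses are not given: they have to be found in the camera images.
- full_hook: Full hook (blue roll at the plate, two yellow in front): a round steel bar 10 mm thick square out of a fixed green plate. Origin where bar meets plate, 105 mm above the table; z along the bar (up and towards the robot, 25 deg from vertical), x up the plate's slope, y level. Bar 88 mm long, then bent up-slope by 45 deg for 12 mm: the end reaches x = 13.5 mm (bar radius included), z = 102. Plate: x -80 to 15, y -50 to 50.
- spare_hook: Empty hook, same make and sizes as the full one: a round steel bar 10 mm thick square out of a fixed green plate. Origin where bar meets plate, 105 mm above the table; z along the bar (up and towards the robot, 25 deg from vertical), x up the plate's slope, y level. A roll hung on it may slide down until the uphill side of its core rests on the bar.
- yellow_a_c (a point): Front yellow roll of tape, a ring of 105 mm outer diameter, 76 mm core (wall 14.5 mm), 19 mm wide, about 0.11 kg. It hangs by the uphill side of its core, centre 33 mm from the bar towards the hook's -x; it must go 9 mm (better 16) towards +x to clear the bent end, and rolls behind it may be dragged along; origin at the centre of the roll (half-way through its width), z along the roll's axis
- yellow_b_c (a point): Second yellow roll, the same, between the front one and the blue one; origin at the centre of the roll (half-way through its width), z along the roll's axis
- blue_roll_c (a point): Blue roll at the back of the full hook, a ring of 105 mm outer diameter, 76 mm core (wall 14.5 mm), 48 mm wide, about 0.26 kg; origin at the centre of the roll (half-way through its width), z along the roll's axis
- pile_1_c (a point): Upper roll of the pile of two loose blue rolls (same as the blue roll) lying flat in a white tray; its top face is 100 mm above the table; origin at the centre of the roll (half-way through its width), z along the roll's axis
- pile_0_c (a point): Lower roll of the blue pile; the tray, 150 x 150 mm with a rim 14 mm high, is centred on it and fixed; origin at the centre of the roll (half-way through its width), z along the roll's axis
- grey_1_c (a point): Upper of two loose grey rolls of other tape (110 mm across, 38 mm wide) in the other tray; not to be touched; origin at the centre of the roll (half-way through its width), z along the roll's axis
- grey_0_c (a point): Lower grey roll; origin at the centre of the roll (half-way through its width), z along the roll's axis
- brush: A flat brush with a wooden handle lying on the table near the robot, to be left alone; origin at its underside
- spray_can: White and green spray can, 52 mm across, 170 mm tall, beside the right hook, to be left alone; origin at its underside
- tub: White tub with a blue lid, 96 mm across, 100 mm tall, to the right, to be left alone; origin at its underside
- amber_bottle: Amber bottle, 60 mm across, 140 mm tall, beside the left hook, to be left alone; origin at its underside
- carton: Cardboard carton 100 x 140 x 60 mm, back left, to be left alone; origin at its underside

How it is judged:
On the way:
1. both yellow rolls hang home on the spare hook, let go, while the blue roll is still on the full hook (x of yellow_a_c in the frame of spare_hook between -0.04 and 0.04 m and y of yellow_a_c in the frame of spare_hook between -0.04 and 0.04 m and z of yellow_a_c in the frame of spare_hook between 0.005 and 0.036 m and angle between the z axis of each of yellow_a_c, yellow_b_c and the z axis of spare_hook, either way round below 0.2 rad and x of yellow_b_c in the frame of spare_hook between -0.04 and 0.04 m and y of yellow_b_c in the frame of spare_hook between -0.04 and 0.04 m and z of yellow_b_c in the frame of spare_hook between 0.005 and 0.036 m and x of blue_roll_c in the frame of full_hook between -0.04 and 0.04 m and y of blue_roll_c in the frame of full_hook between -0.04 and 0.04 m and z of blue_roll_c in the frame of full_hook between 0.005 and 0.04 m and contact force between the fingers and yellow_a below 0.1 N and contact force between the fingers and yellow_b below 0.1 N), for 0.2 s.
At the end, for the whole second after the job is handed in: Blue roll at rest, let go, flat (4.5 deg) on the blue pile's upper roll, centres within 15 mm in plan; the pile's rolls within 25 mm of their start; both yellow rolls threaded on the spare hook at rest, square to its bar (11 deg), centres under 36 mm from the plate (horizontal distance between blue_roll_c and pile_1_c below 0.015 m and z of blue_roll_c in the frame of pile_1_c between 0.044 and 0.052 m and angle between blue_roll_c's own z axis and vertical below 0.08 rad and linear speed of each of blue_roll, yellow_a, yellow_b below 0.02 m/s and contact force between the fingers and blue_roll below 0.1 N and distance of each of pile_0_c, pile_1_c from where it was at the start of the episode below 0.025 m and x of yellow_a_c in the frame of spare_hook between -0.04 and 0.04 m and y of yellow_a_c in the frame of spare_hook between -0.04 and 0.04 m and z of yellow_a_c in the frame of spare_hook between 0.005 and 0.036 m and angle between the z axis of each of yellow_a_c, yellow_b_c and the z axis of spare_hook, either way round below 0.2 rad and x of yellow_b_c in the frame of spare_hook between -0.04 and 0.04 m and y of yellow_b_c in the frame of spare_hook between -0.04 and 0.04 m and z of yellow_b_c in the frame of spare_hook between 0.005 and 0.036 m); the robot touches nothing.
It fails at once if a bystander (brush, spray can, tub, amber bottle or carton) is moved more than 30 mm (distance of any of brush, spray_can, tub, amber_bottle, carton from where it was at the start of the episode above 0.03 m).
It fails at once if a grey roll is moved more than 20 mm (distance of any of grey_0_c, grey_1_c from where it was at the start of the episode above 0.02 m).
It fails at once if a blue or yellow roll is dropped: it goes faster than 0.7 m/s with no finger on it ((contact force between the fingers and blue_roll below 0.1 N and linear speed of blue_roll above 0.7 m/s) or (contact force between the fingers and yellow_a below 0.1 N and linear speed of yellow_a above 0.7 m/s) or (contact force between the fingers and yellow_b below 0.1 N and linear speed of yellow_b above 0.7 m/s)).
It also fails if it takes over 72 s, if anything falls off the work surface, if the arm or the gripper's body presses on something with over 40 N, if the wrist force passes 120 N, or if a joint passes its speed limit or range.

ROBOT

A 7-joint arm with a two-finger parallel gripper is mounted at the origin on the work surface. World frame = base frame: x ahead of the robot, y to its left, z up, the work surface at z = 0. Lengths are in m, angles in rad, forces in N, time in s.
With the tool pointing down it reaches from about 0.4 to 0.85 m from the base axis. Payload 4.4 kg.
Tool frame: the origin (TCP) lies on the front face of the gripper's body, between the roots of the fingers; the fingertips stand 97 mm ahead of it and the grasp point (between the pads) lies 78 mm ahead of it; z points along the fingers, y is the line along which they close (so a half turn about z gives the same grasp; the last joint's range is limited). The gripper opens to 94 mm and grips with 3 to 60 N. Pads are 16 mm wide; open, the fingers measure 119 mm over their backs; the gripper's body (75 mm by 177 mm) begins 78 mm behind the grasp point.
Start: joints at [-1.32, 0.628, 0.038, 1.517, -0.027, 0.996, -0.02], TCP at [0.202, 0.618, 0.303] pointing down, gripper open.
Joint ranges: [-3.06, 3.06], [-0.37, 2.12], [-1.25, 1.32], [0.18, 2.47], [-1.1, 4.24], [0.23, 1.98], [-2.94, 2.94]. Speed limits (rad/s): [2.57, 2.57, 3.14, 3.14, 3.14, 3.14, 3.14].

INTERFACE

Orientations are given as [roll, pitch, yaw] about the fixed x, y, z axes, in that order (R = Rz(yaw) Ry(pitch) Rx(roll)).
In Python, from bench import robot, vision gives the robot as it stands.
- The arm moves only by the tool send_rows, never from a script. Its argument "increments" is a list of rows, each a list of 3 entries, a list of its own where there are three numbers: the shift along the tool's x, y, z in cm, then the turn, a rotation vector about the tool's x, y, z in rad, then the finger opening in cm, from 0 to 9.4. In form: [[[tx, ty, tz], [ax, ay, az], hand], ...]. A call has 1 to 5 rows; each row is the pose to reach, as a shift and turn from the pose commanded when the call began, along the tool's axes at that moment; what a row does not reach only later rows make up. A row lasts 1/12 s, in which the tool goes at most 41.7 mm and 7.16 degrees, less where a joint would pass 70% of its speed; a pose out of reach is approached as far as the arm can. A call with a gripper value outside its range is refused whole. The fingers move at their own pace and stop on an object; "newtons" is the grip in N (left out, the last holds). Time passes only in rows, so rows that repeat a pose let the fingers close. It gives the time, the measured TCP pose, the force, the opening and the grip force at its end, in the units of the state.
- robot.get_state(): the state, without advancing time (a new reading comes with each control period).
- vision.get_image(name): name is "scene" or "side" or "wrist"; returns a dict with "pixels" (480x640x3 uint8, red, green, blue), "fov_y" (degrees; the focal length in pixels is half the picture's height over the tangent of half this angle, whatever the lens; pixels are square), "cx", "cy" (the principal point, pixels), "D" ([k1, k2, p1, p2, k3] as OpenCV has them; the pictures are not rectified), "position" and "orientation" of the camera in the world. Camera axes: x right, y up, looking along -z (the intrinsics and any distortion apply to the point x, -y, -z); pixel columns grow to the right and rows downward; lengths in m; the calibration is good to about 2 mm. A picture is of the moment at which its call begins. There is no depth.
- robot.job_done(): hands the job in; it is judged then, once.
The state is a dict: "time": time; "qpos": joint angles; "qvel": joint speeds; "tau": joint torques, N m; "ee_pos": TCP position; "tool_rot": TCP orientation; "force": force on the tool from outside, world axes, zero at the start; "ft_torque": the same for the moment, N m; "grip_width": opening from 0.0 (shut) to 1.0 (fully open); "finger_force": force on a finger pad.
Only numpy, scipy, OpenCV 4.12 (cv2) and the standard library are available. Lean on these libraries where they do the work, as an engineer would, in place of code of your own. Each camera call takes 0.05 s, during which the arm holds its last target. There are 200 camera calls.

## Working session

There is one attempt and no reset: what is moved stays moved. The work goes in short steps, Python scripts to look and compute and a tool call to move; the robot and the scene stay as the last step left them, time stands still between calls to the robot, and variables do not carry over. Pictures are saved under pics/ and viewed, at most 10 in all, crops included, and the job is handed in when it is done.

Besides the shell and the picture viewer there is one more tool, called after "Request:" by a JSON object that holds its "op" and its "data". send_rows: Moves the arm, as the interface text tells. Its arguments: {"type":"object","properties":{"increments":{"type":"array","items":{"type":"array"}},"newtons":{"type":"number"}},"required":["increments"]}

```bash
ls; mkdir -p pics; python3 - <<'E'
from bench import robot, vision
import cv2, pickle
for n in ("scene","side"):
    d=vision.get_image(n); pickle.dump(d,open(f"pics/{n}.pkl","wb"))
    cv2.imwrite(f"pics/{n}.png",d["pixels"][...,::-1]); print(n,{k:v for k,v in d.items() if k!="pixels"})
print(robot.get_state())
E
```

```text
pics
scene {'fov_y': 49.58374910556316, 'cx': 320.3626357299839, 'cy': 239.7022427787108, 'D': array([-0.01423257,  0.        ,  0.        ,  0.        ,  0.        ]), 'position': array([1.33842754, 0.33781939, 1.2149599 ]), 'orientation': array([ 0.67394104, -0.00980133,  1.9860943 ])}
side {'fov_y': 53.28529049632812, 'cx': 317.2134162016822, 'cy': 245.06236223860785, 'D': array([-0.0592193,  0.       ,  0.       ,  0.       ,  0.       ]), 'position': array([ 0.3856831 , -0.72683493,  0.88896988]), 'orientation': array([ 0.76625653, -0.01851539, -0.21339666])}
{'time': 0.1, 'qpos': array([-1.31980383,  0.62924508,  0.03844385,  1.51823612, -0.02697948,
        0.99625561, -0.01999697]), 'qvel': array([-3.04192297e-04, -1.65293104e-03,  8.28193659e-04, -4.65363906e-03,
        4.70920178e-05,  1.08270310e-04, -8.83931433e-04]), 'tau': array([ 2.97079750e-03, -5.50798202e+01,  1.14753328e+00, -1.87119699e+01,
       -5.21196658e-02,  1.91912387e-02,  3.03492766e-05]), 'ee_pos': array([0.20233333, 0.61727491, 0.30186165]), 'tool_rot': array([-3.13996674e+00,  3.13865091e-05,  2.82481583e+00]), 'force': array([-0.14357538, -0.40964071,  0.47985605]), 'ft_torque': array([ 0.00073127, -0.04056421, -0.03441984]), 'finger_force': 0.0, 'grip_width': 1.0007611587957193}
```

View pics/scene.png

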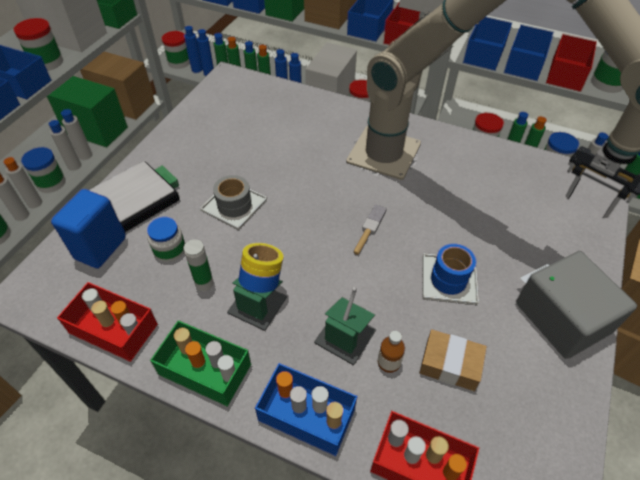

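View pics/side.png

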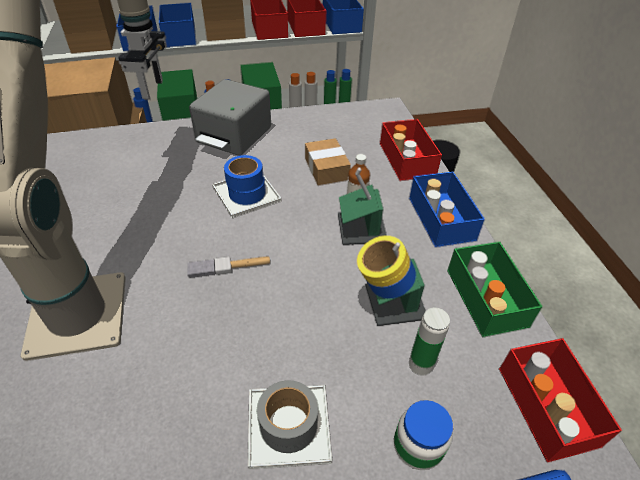

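The scene view shows the full hook at about (262,262), the spare hook at (348,318) and the blue pile at (453,265). The side view has them at (390,265), (362,205) and (244,180). I'll make one enlarged composite of the hooks.

```bash
cat > h.py <<'E'
import numpy as np, cv2
from scipy.spatial.transform import Rotation as Ro
def K(d):
    f=240/np.tan(np.radians(d["fov_y"]/2)); return np.array([[f,0,d["cx"]],[0,f,d["cy"]],[0,0,1.]])
def Rc(d): return Ro.from_euler("xyz",d["orientation"]).as_matrix()
def ray(d,uv):
    p=cv2.undistortPoints(np.array([[uv]],float),K(d),d["D"])[0,0]
    v=Rc(d)@np.array([p[0],-p[1],-1]); return np.array(d["position"]),v/np.linalg.norm(v)
def onz(d,uv,z):
    o,v=ray(d,uv); return o+v*(z-o[2])/v[2]
def tri(d1,u1,d2,u2):
    o1,v1=ray(d1,u1);o2,v2=ray(d2,u2)
    s=np.linalg.lstsq(np.c_[v1,-v2],o2-o1,rcond=None)[0]
    a=o1+s[0]*v1;b=o2+s[1]*v2; return (a+b)/2,np.linalg.norm(a-b)*1000
def proj(d,P):
    P=np.atleast_2d(P); c=(P-d["position"])@Rc(d); c=c*[1,-1,-1]
    return cv2.projectPoints(c,np.zeros(3),np.zeros(3),K(d),d["D"])[0][:,0]
E
python3 - <<'E'
from h import *; import pickle
S=pickle.load(open("pics/scene.pkl","rb"));D=pickle.load(open("pics/side.pkl","rb"))
def crop(d,x,y):
    return cv2.resize(d["pixels"][y:y+75,x:x+100,::-1],(400,300),interpolation=cv2.INTER_CUBIC)
cv2.imwrite("pics/comp.png",np.vstack([np.hstack([crop(S,215,240),crop(S,300,280)]),np.hstack([crop(D,345,232),crop(D,320,160)])]))
for n,lo,hi in(("blue",(105,120,60),(125,255,255)),("yellow",(22,150,120),(34,255,255))):
  for nm,d in(("S",S),("D",D)):
    m=cv2.inRange(cv2.cvtColor(d["pixels"],cv2.COLOR_RGB2HSV),lo,hi)
    k,l,st,c=cv2.connectedComponentsWithStats(m)
    print(n,nm,[(st[i].tolist(),c[i].round(1).tolist()) for i in range(1,k) if st[i,4]>250])
E
```

```text
blue S [([206, 0, 58, 13, 395], [243.5, 4.1]), ([348, 0, 45, 41, 1413], [368.2, 17.8]), ([464, 17, 47, 53, 1639], [486.8, 42.9]), ([185, 26, 28, 49, 890], [198.3, 50.9]), ([505, 26, 47, 54, 1700], [528.4, 52.4]), ([0, 46, 51, 73, 2260], [18.9, 77.1]), ([275, 49, 12, 29, 260], [280.8, 64.2]), ([289, 53, 12, 29, 258], [294.7, 67.9]), ([549, 133, 30, 21, 489], [563.1, 142.7]), ([22, 147, 32, 24, 563], [37.4, 158.5]), ([51, 189, 74, 79, 3670], [88.8, 227.6]), ([148, 217, 29, 25, 569], [162.0, 228.8]), ([432, 244, 44, 50, 1066], [450.7, 273.6]), ([239, 268, 40, 24, 561], [257.5, 282.2]), ([255, 364, 102, 92, 3974], [304.7, 411.9])]
blue D [([323, 0, 41, 34, 1170], [343.7, 15.7]), ([159, 3, 37, 44, 1315], [177.3, 24.1]), ([133, 88, 19, 34, 258], [141.8, 103.7]), ([224, 155, 41, 50, 1226], [245.2, 183.6]), ([409, 171, 75, 76, 3146], [446.8, 210.3]), ([368, 262, 48, 36, 587], [396.6, 285.8]), ([404, 400, 49, 49, 1848], [427.9, 424.3]), ([520, 470, 51, 10, 314], [550.1, 475.7])]
yellow S [([242, 244, 41, 32, 697], [259.7, 261.6])]
yellow D [([357, 236, 52, 50, 982], [386.2, 262.8])]
```

View pics/comp.png

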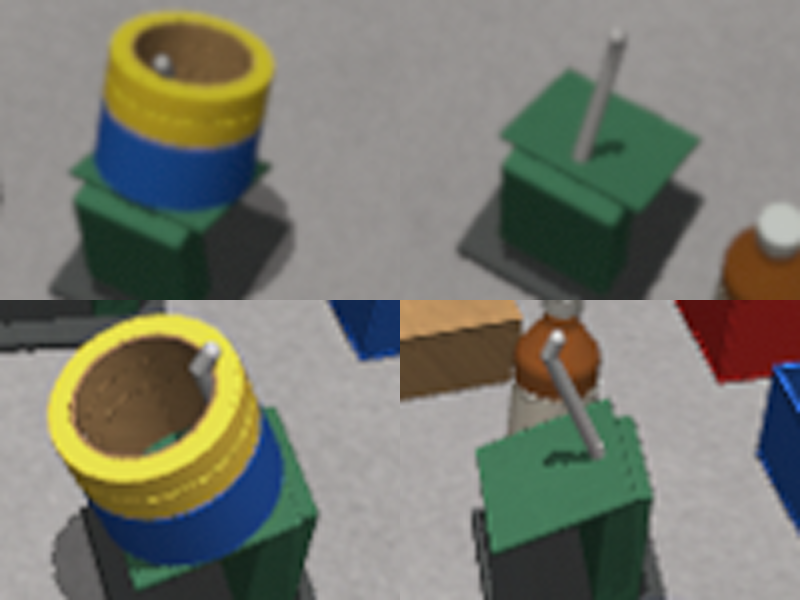

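The composite shows all plate corners, the bar base and the bar tip of the spare hook in both views. For the full hook it shows the bar end and some plate corners. I'll fit (x, y, yaw) of each hook to these picked points and get the pile from its top rim.

```bash
python3 - <<'E'
from h import *; import pickle
from scipy.optimize import least_squares
S=pickle.load(open("pics/scene.pkl","rb"));D=pickle.load(open("pics/side.pkl","rb"))
t=np.radians(25)
def frame(X,Y,p):
    return Ro.from_euler("z",p).as_matrix()@Ro.from_euler("y",-t).as_matrix(), np.array([X,Y,.105])
c={'An':(-.08,-.05,0),'Ap':(-.08,.05,0),'Un':(.015,-.05,0),'Up':(.015,.05,0),'b':(0,0,0.),'t':(.0085,0,.0965)}
spare=[(S,(342.5,297),'An'),(S,(375,315.5),'Ap'),(S,(360,332.5),'Up'),(S,(325.5,314.2),'Un'),(S,(345.5,320),'b'),(S,(354.5,288.7),'t'),
(D,(372.5,185.5),'Up'),(D,(382.5,208.7),'Un'),(D,(339.5,198),'Ap'),(D,(342.5,222),'An'),(D,(370,198),'b'),(D,(359,170),'t')]
full=[(S,(255.8,255.5),'t'),(D,(398,244.5),'t'),(S,(233.8,283),'Un'),(S,(281.8,281),'Ap'),(D,(412.5,259.5),'Up'),(D,(423.8,285.8),'Un'),(D,(378.8,303.3),'An')]
for nm,L in(("spare",spare),("full",full)):
    g=lambda q:np.concatenate([proj(d,frame(*q)[0]@np.array(c[k])+frame(*q)[1])[0]-uv for d,uv,k in L])
    r=least_squares(g,[.75,0,0],loss="soft_l1"); print(nm,r.x.round(4),"deg",np.degrees(r.x[2]).round(1)); print(g(r.x).reshape(-1,2).round(1).tolist())
    for k in c:
        s=[uv for d,uv,kk in L if kk==k and d is S];q=[uv for d,uv,kk in L if kk==k and d is D]
        if s and q: print(k,*tri(S,s[0],D,q[0]),(frame(*r.x)[0]@np.array(c[k])+frame(*r.x)[1]).round(4))
# pile: top rim extents in blue bounding boxes
for d,x,y,w,h in((S,432,244,44,50),(D,224,155,41,50)):
    m=cv2.inRange(cv2.cvtColor(d["pixels"],cv2.COLOR_RGB2HSV),(105,90,40),(125,255,255)); z=np.zeros_like(m); z[y-3:y+h+3,x-3:x+w+3]=m[y-3:y+h+3,x-3:x+w+3]
    cn=max(cv2.findContours(z,cv2.RETR_EXTERNAL,cv2.CHAIN_APPROX_NONE)[0],key=cv2.contourArea)[:,0]
    P=np.array([onz(d,p,.1) for p in cn.astype(float)])[:,:2]
    # circle radius 52.5mm on the half of the contour farther from the camera (top rim there)
    f=lambda q,P:np.linalg.norm(P-q,axis=1)-.0525
    u=np.array(d["position"])[:2]-P.mean(0); u/=np.linalg.norm(u); q=P.mean(0)+.02*-u
    for i in range(5):
        s=P[(P-q)@u<0.01]; r=least_squares(f,q,args=(s,),loss="soft_l1",f_scale=.001)
        q=r.x
    print("pile",q.round(4),np.abs(f(q,s)).mean()*1000,len(s))
E
```

```text
spare [ 0.7265  0.1451 -0.143 ] deg -8.2
[[-0.8, -0.5], [0.7, -1.1], [0.2, -0.1], [-1.0, -1.3], [-0.7, -0.3], [-0.7, 0.8], [0.3, -2.7], [-3.6, -0.2], [-0.5, -2.3], [0.6, -0.3], [0.2, -0.6], [1.2, -1.3]]
An [0.64674856 0.10786117 0.06848112] 0.18588539374217772 [0.6476 0.1059 0.0712]
Ap [0.66263654 0.20325283 0.06499014] 1.3689661522329548 [0.6619 0.2049 0.0712]
Un [0.73880018 0.09515312 0.11115809] 8.12246023602074 [0.7329 0.0937 0.1113]
Up [0.74537967 0.19081081 0.1050193 ] 2.529736187219201 [0.7471 0.1926 0.1113]
b [0.72600883 0.1461493  0.10258188] 1.3074582613412546 [0.7265 0.1451 0.105 ]
t [0.69022556 0.14952414 0.19341445] 1.7553541229942116 [0.6938 0.1498 0.1961]
full [ 0.7363 -0.109  -0.0586] deg -3.4
[[-1.2, 0.8], [1.2, -0.5], [-2.7, -1.1], [1.0, -0.0], [-4.6, -7.2], [-2.5, 1.0], [0.6, -0.2]]
Un [ 0.75028088 -0.15466553  0.11091307] 8.591424071187783 [ 0.7469 -0.1597  0.1113]
t [ 0.70015194 -0.10638482  0.19514386] 1.860146170855065 [ 0.7033 -0.1071  0.1961]
pile [0.4312 0.3465] 1.0908030050455206 55
pile [0.4251 0.3414] 1.1159061431611466 48
```

```bash
cat >> h.py <<'E'
T25=np.radians(25)
def frame(X,Y,p): return Ro.from_euler("z",p).as_matrix()@Ro.from_euler("y",-T25).as_matrix(), np.array([X,Y,.105])
def hooktool(h,x,ztip,y=0.):
    "TCP pose with tips at (x,y,ztip) of hook h=(X,Y,yaw); tool axes = hookY,hookX,-hookZ"
    R,o=frame(*h); return o+R@np.array([x,y,ztip+.097]), np.c_[R[:,1],R[:,0],-R[:,2]]
def down(x,y,ztip,az):
    c,s=np.cos(az),np.sin(az); return np.array([x,y,ztip+.097]), np.array([[-s,c,0],[c,s,0],[0,0,-1.]]).T.T
def cur():
    from bench import robot
    s=robot.get_state(); return np.array(s["ee_pos"]),Ro.from_euler("xyz",s["tool_rot"]).as_matrix()
def plan(wps,start=None,step=.2,ang=.6):
    p,R=start or cur()
    for P,Q in wps:
        rv=(Ro.from_matrix(R).inv()*Ro.from_matrix(Q)).as_rotvec()
        n=int(np.ceil(max(np.linalg.norm(P-p)/step,np.linalg.norm(rv)/ang,1e-9)))
        p0,R0=p.copy(),R.copy()
        for i in range(1,n+1):
            pt=p0+(P-p0)*i/n; Rt=R0@Ro.from_rotvec(rv*i/n).as_matrix()
            t=np.round(R.T@(pt-p)*100,1); a=np.round(Ro.from_matrix(R.T@Rt).as_rotvec(),3)
            print(t.tolist(),a.tolist(),"->",(p+R@t/100).round(3)); p=p+R@t/100; R=R@Ro.from_rotvec(a).as_matrix()
    return p,R
SP=(.7265,.1451,-.143); FU=(.7363,-.109,-.06)
E
python3 - <<'E'
from h import *
print(cur()[1].round(2),down(.45,.3,.233,.6)[1].round(2))
plan([down(.43,.33,.28,.6),hooktool(FU,-.078,.2)])
E
```

```text
[[-0.95  0.31 -0.  ]
 [ 0.31  0.95 -0.  ]
 [-0.   -0.   -1.  ]] [[-0.56  0.83  0.  ]
 [ 0.83  0.56  0.  ]
 [ 0.    0.   -1.  ]]
[-15.3, -10.1, -3.7] [-0.001, 0.0, 0.327] -> [0.316 0.474 0.339]
[-17.7, -4.7, -3.8] [-0.0, 0.0, 0.327] -> [0.43  0.33  0.377]
[-13.8, -5.0, 1.2] [-0.14, -0.048, 0.217] -> [0.466 0.188 0.365]
[-14.6, -2.1, 1.4] [-0.14, -0.047, 0.216] -> [0.503 0.045 0.353]
[-14.6, 0.9, 2.0] [-0.141, -0.048, 0.217] -> [ 0.541 -0.098  0.341]
```

Request:
{"op": "send_rows", "data": {"increments": [[[-15.3,-10.1,-3.7],[0,0,0.327],9.4],[[-15.3,-10.1,-3.7],[0,0,0.327],9.4],[[-15.3,-10.1,-3.7],[0,0,0.327],9.4],[[-15.3,-10.1,-3.7],[0,0,0.327],9.4],[[-15.3,-10.1,-3.7],[0,0,0.327],9.4]]}}

```text
time: 0.52
ee_pos: [0.3203, 0.4693, 0.3405]
tool_rot: [-3.141, 0.003, 2.492]
force: [0.6, -0.4, 0.6]
grip_width: 1.002
finger_force: 0.0
```

Request:
{"op": "send_rows", "data": {"increments": [[[-17.7,-4.7,-3.8],[0,0,0.327],9.4],[[-17.7,-4.7,-3.8],[0,0,0.327],9.4],[[-17.7,-4.7,-3.8],[0,0,0.327],9.4],[[-17.7,-4.7,-3.8],[0,0,0.327],9.4],[[-17.7,-4.7,-3.8],[0,0,0.327],9.4]]}}

```text
time: 0.93
ee_pos: [0.4331, 0.3251, 0.3787]
tool_rot: [3.14, 0.003, 2.164]
force: [-0.1, 0.7, 0.6]
grip_width: 1.002
finger_force: 0.0
```

```bash
python3 - <<'E'
from h import *; import pickle
from bench import robot,vision
p,R=cur(); print(p.round(4))
W=vision.get_image("wrist"); pickle.dump(W,open("pics/w_pile.pkl","wb"))
c=np.array(W["position"]); print("cam in tool",(R.T@(c-p)).round(4),(R.T@Rc(W)).round(2),W["fov_y"],W["D"])
print(proj(W,[[.428,.344,.1]]))
m=cv2.inRange(cv2.cvtColor(W["pixels"],cv2.COLOR_RGB2HSV),(105,90,40),(125,255,255))
k,l,st,cc=cv2.connectedComponentsWithStats(m); print([st[i].tolist() for i in range(1,k) if st[i,4]>500])
plan([hooktool(FU,-.078,.2)])
E
```

```text
[0.4331 0.3251 0.3787]
cam in tool [ 0.0757 -0.0003 -0.0824] [[ 0.    0.97  0.26]
 [ 1.   -0.    0.  ]
 [ 0.    0.26 -0.97]] 61.114496918815156 [0.00578327 0.         0.         0.         0.        ]
[[319.84784615 197.25648572]]
[[261, 133, 116, 116, 4153]]
[-13.6, -4.9, 1.3] [-0.139, -0.046, 0.213] -> [0.47  0.183 0.367]
[-14.3, -2.1, 1.5] [-0.139, -0.046, 0.214] -> [0.505 0.042 0.354]
[-14.3, 0.8, 2.1] [-0.139, -0.046, 0.213] -> [ 0.541 -0.097  0.341]
```

Request:
{"op": "send_rows", "data": {"increments": [[[-13.6,-4.9,1.3],[-0.139,-0.046,0.213],9.4],[[-13.6,-4.9,1.3],[-0.139,-0.046,0.213],9.4],[[-13.6,-4.9,1.3],[-0.139,-0.046,0.213],9.4],[[-13.6,-4.9,1.3],[-0.139,-0.046,0.213],9.4]]}}

```text
time: 1.32
ee_pos: [0.4655, 0.1853, 0.3642]
tool_rot: [3.0, 0.032, 1.951]
force: [0.9, -0.5, 0.1]
grip_width: 0.998
finger_force: 0.0
```

Request:
{"op": "send_rows", "data": {"increments": [[[-14.3,-2.1,1.5],[-0.139,-0.046,0.214],5.0],[[-14.3,-2.1,1.5],[-0.139,-0.046,0.214],5.0],[[-14.3,-2.1,1.5],[-0.139,-0.046,0.214],5.0],[[-14.3,-2.1,1.5],[-0.139,-0.046,0.214],5.0]]}}

```text
time: 1.65
ee_pos: [0.5018, 0.0461, 0.3508]
tool_rot: [2.853, 0.031, 1.732]
force: [0.3, 0.5, 0.5]
grip_width: 0.75
finger_force: 0.0
```

```bash
python3 - <<'E'
from h import *; import pickle
from bench import robot,vision
W=vision.get_image("wrist"); pickle.dump(W,open("pics/w_spare.pkl","wb"))
plan([hooktool(FU,-.078,.2)])
E
```

```text
[-14.4, 1.0, 1.8] [-0.143, -0.047, 0.215] -> [ 0.54  -0.097  0.341]
```

Request:
{"op": "send_rows", "data": {"increments": [[[-14.4,1.0,1.8],[-0.143,-0.047,0.215],5.0],[[-14.4,1.0,1.8],[-0.143,-0.047,0.215],5.0],[[-14.4,1.0,1.8],[-0.143,-0.047,0.215],5.0],[[-14.4,1.0,1.8],[-0.143,-0.047,0.215],5.0],[[-14.4,1.0,1.8],[-0.143,-0.047,0.215],5.0]]}}

```text
time: 2.12
ee_pos: [0.5413, -0.0955, 0.341]
tool_rot: [2.705, -0.001, 1.51]
force: [0.0, 0.0, 0.5]
grip_width: 0.535
finger_force: 0.0
```

```bash
python3 - <<'E'
from h import *; import pickle
from bench import robot,vision
W=vision.get_image("wrist"); pickle.dump(W,open("pics/w_full.pkl","wb"))
V=pickle.load(open("pics/w_spare.pkl","rb"));Q=pickle.load(open("pics/w_pile.pkl","rb"))
f=lambda d:cv2.resize(d["pixels"][...,::-1],(400,300),interpolation=cv2.INTER_AREA)
cv2.imwrite("pics/w.png",np.vstack([np.hstack([f(W),f(V)]),np.hstack([f(Q),cv2.resize(W["pixels"][100:400,120:520,::-1],(400,300))])]))
R,o=frame(*FU)
for P in [(.0085,0,.0965),(-.033,0,.086),(.015,-.05,0),(.015,.05,0)]: print(P,proj(W,o+R@np.array(P)).round(0))
E
```

```text
(0.0085, 0, 0.0965) [[433. 243.]]
(-0.033, 0, 0.086) [[373. 239.]]
(0.015, -0.05, 0) [[407. 266.]]
(0.015, 0.05, 0) [[414. 163.]]
```

View pics/w.png

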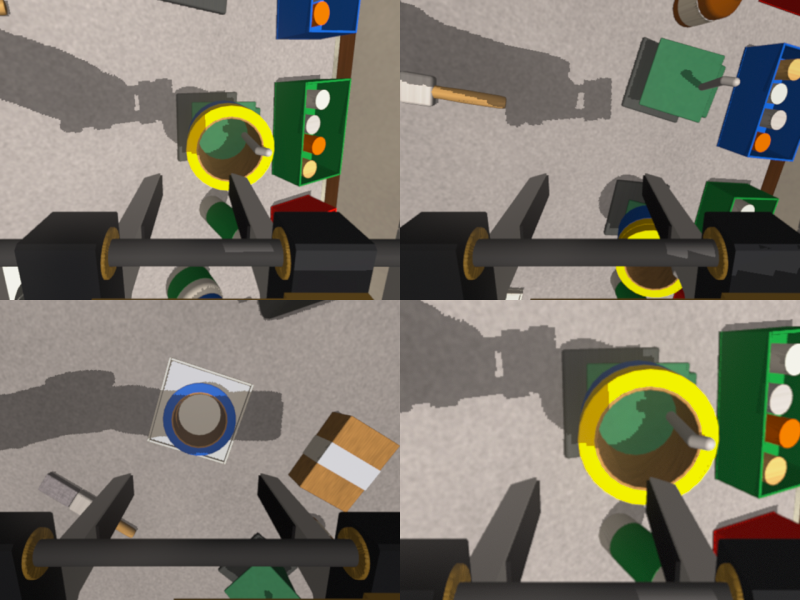

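The wrist views show the yellow ring at about (368,232) and the bar end at (428,242), close to the prediction. The spare plate corners and the pile ring are visible too. I'll refine the hooks and the pile from these views.

```bash
python3 - <<'E'
from h import *; import pickle
from scipy.optimize import least_squares
W,V,Q=[pickle.load(open(f"pics/w_{n}.pkl","rb")) for n in("full","spare","pile")]
def mask(d,lo,hi): return cv2.inRange(cv2.cvtColor(d["pixels"],cv2.COLOR_RGB2HSV),lo,hi)
def big(m): return max(cv2.findContours(m,cv2.RETR_EXTERNAL,cv2.CHAIN_APPROX_NONE)[0],key=cv2.contourArea)
def plane(d,uv,h,z):
    R,o=frame(*h); c,v=ray(d,uv); n=R[:,2]; P=c+v*((o+R@[0,0,z]-c)@n)/(v@n); return R.T@(P-o)
y=big(mask(W,(22,150,60),(34,255,255)))[:,0].astype(float)
for yaw in(-.1,-.06,0):
    h=(FU[0],FU[1],yaw)
    P=np.array([plane(W,p,h,.086) for p in y])[:,:2]
    r=least_squares(lambda q:np.linalg.norm(P-q[:2],axis=1)-.0525,[-.033,0],loss="soft_l1",f_scale=.001)
    print("yaw",yaw,"ring c",r.x.round(4),"err mm",np.abs(r.fun).mean()*1000,"rad",np.linalg.norm(P-r.x,axis=1).mean(),"tip",plane(W,(428,242),h,.0965).round(4))
g=mask(V,(65,60,40),(90,255,255)); g[:, :330]=0; g[240:]=0; g[:,540:]=0
c=big(cv2.morphologyEx(g,cv2.MORPH_OPEN,np.ones((5,5)))); a=cv2.approxPolyDP(cv2.convexHull(c),8,True)[:,0]
print(a.tolist())
for p in a: print(plane(V,p.astype(float),SP,0).round(4))
print("tip",plane(V,(538,131),SP,.0965).round(4),"base pred",proj(V,[[SP[0],SP[1],.105]]))
m=mask(Q,(105,90,40),(125,255,255)); p=big(m)[:,0].astype(float)
P=np.array([onz(Q,u,.1) for u in p])[:,:2]
r=least_squares(lambda q:np.linalg.norm(P-q,axis=1)-.0525,P.mean(0),loss="soft_l1",f_scale=.0007); print("pile",r.x,np.percentile(np.abs(r.fun)*1000,[50,90]))
E
```

```text
yaw -0.1 ring c [-0.0373 -0.0017] err mm 5.701542360778685 rad 0.047121931176078914 tip [ 0.0052 -0.0008  0.0965]
yaw -0.06 ring c [-0.0373  0.0009] err mm 5.685591010838152 rad 0.047218000844049944 tip [0.0052 0.0006 0.0965]
yaw 0 ring c [-0.0372  0.0049] err mm 5.670944726969235 rad 0.04736631088515123 tip [0.0053 0.0028 0.0965]
[[417, 62], [517, 89], [518, 114], [478, 194], [383, 166]]
[-0.0825  0.0463 -0.    ]
[0.0091 0.0479 0.    ]
[ 0.0179  0.0282 -0.    ]
[ 0.0108 -0.049   0.    ]
[-0.0813 -0.0505 -0.    ]
tip [ 0.0074 -0.0006  0.0965] base pred [[486.54452919 139.05901732]]
pile [0.42494733 0.34677595] [1.29897251 1.80674851]
```

```bash
cat >> h.py <<'E'
SP=(.7245,.144,-.13); FU=(.7327,-.1085,-.07); PILE=(.426,.345)
E
python3 - <<'E'
from h import *; import pickle
W=pickle.load(open("pics/w_full.pkl","rb"))
m=cv2.inRange(cv2.cvtColor(W["pixels"],cv2.COLOR_RGB2HSV),(22,150,40),(34,255,255))
hull=cv2.convexHull(max(cv2.findContours(m,cv2.RETR_EXTERNAL,cv2.CHAIN_APPROX_NONE)[0],key=cv2.contourArea))
R,o=frame(*FU);n=R[:,2];e=cv2.fitEllipse(hull); c,v=ray(W,e[0])
print(e,(R.T@(c+v*((o+R@[0,0,.086]-c)@n)/(v@n)-o)).round(4))
plan([hooktool(FU,-.076,.12),hooktool(FU,-.076,.055)])
E
```

```text
((367.23394775390625, 234.94505310058594), (138.9034881591797, 140.90989685058594), 81.4106674194336) [-0.0342  0.0027  0.086 ]
[-0.3, -0.1, 7.8] [-0.001, -0.008, 0.01] -> [ 0.573 -0.097  0.27 ]
[-0.0, -0.0, 6.5] [-0.0, 0.0, 0.0] -> [ 0.6   -0.099  0.211]
```

Request:
{"op": "send_rows", "data": {"increments": [[[-0.1,-0.1,4],[-0.001,-0.008,0.01],5.0],[[-0.1,-0.1,7.8],[-0.001,-0.008,0.01],5.0],[[-0.1,-0.1,7.8],[-0.001,-0.008,0.01],5.0]]}}

```text
time: 2.42
ee_pos: [0.5722, -0.0894, 0.2699]
tool_rot: [2.707, -0.002, 1.51]
force: [0.4, 1.0, 0.2]
grip_width: 0.532
finger_force: 0.0
```

Request:
{"op": "send_rows", "data": {"increments": [[[0,0,2],[0,0,0],5.0],[[0,0,4],[0,0,0],5.0],[[0,0,5.5],[0,0,0],5.0],[[0,0,6.5],[0,0,0],5.0],[[0,0,6.5],[0,0,0],5.0]]}}

```text
time: 2.83
ee_pos: [0.607, -0.0928, 0.2202]
tool_rot: [2.725, -0.003, 1.51]
force: [-0.3, 0.3, 0.1]
grip_width: 0.531
finger_force: 0.0
```

```bash
python3 - <<'E'
from h import *
from bench import vision
R,o=frame(*FU);p,Q=cur(); print((R.T@(p+Q[:,2]*.097-o)).round(4))
W=vision.get_image("wrist");D=vision.get_image("side")
cv2.imwrite("pics/g.png",np.hstack([cv2.resize(W["pixels"][...,::-1],(400,300)),cv2.resize(D["pixels"][190:310,330:490,::-1],(400,300))]))
E
```

```text
[-0.0679  0.0076  0.0609]
```

View pics/g.png

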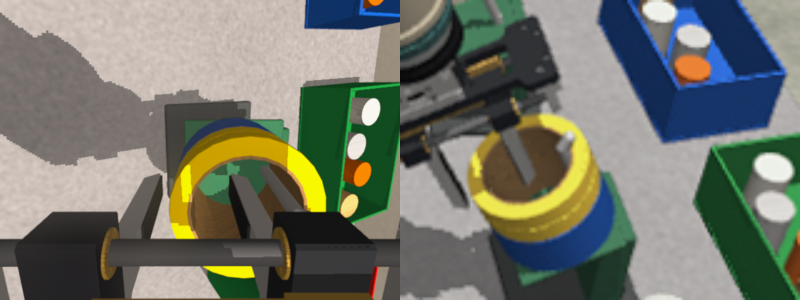

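The fingers straddle the wall, inner finger in the core and outer finger outside. The pose is about 9 mm uphill of what I commanded with no contact force, so I'll check the joint limits.

```bash
python3 - <<'E'
from h import *
from bench import robot
s=robot.get_state(); print(s["qpos"].round(3),s["qvel"].round(3),s["ee_pos"],s["tool_rot"],s["tau"].round(1))
P,Q=hooktool(FU,-.077,.055,.002); plan([(P,Q)]); print(P)
R,o=frame(*FU);p,Q=cur(); print((R.T@(p+Q[:,2]*.097-o)).round(4), (R.T@Q).round(3))
E
```

```text
[-0.093  0.599  0.316  2.034 -1.099  0.233  1.114] [ 0.009 -0.022  0.008  0.009 -0.001 -0.001  0.004] [ 0.60621105 -0.09397245  0.22174886] [ 2.72389271 -0.00297545  1.5087003 ] [ -0.3 -45.3   4.  -13.   -0.4  -0.7  -0. ]
[-0.4, -1.1, 0.8] [-0.019, -0.006, 0.006] -> [ 0.599 -0.098  0.21 ]
[ 0.59914443 -0.0971309   0.21021718]
[-0.0677  0.0062  0.0626] [[-0.006  1.    -0.019]
 [ 1.     0.006  0.006]
 [ 0.006 -0.019 -1.   ]]
```

Joints 5 and 6 are at their limits, so a 25° forward-tilted tool is not feasible here. A side grip, with the closing line along hook y, lets the tool tilt less about its closing axis while the pads stay flat on the wall. I'll back out and reorient.

```bash
cat >> h.py <<'E'
def side(h,x,y,z,tau=12):
    "tips at hook (x,y,z); tool y=hook y, tilted tau deg forward, x_tool towards robot"
    R,o=frame(*h); B=Ro.from_euler("z",h[2]).as_matrix()@Ro.from_euler("y",-np.radians(tau)).as_matrix()
    Q=np.c_[-B[:,0],B[:,1],-B[:,2]]; return o+R@np.array([x,y,z])-.097*Q[:,2], Q
def where(h):
    R,o=frame(*h);p,Q=cur(); return (R.T@(p+Q[:,2]*.097-o)).round(4), np.degrees(Ro.from_matrix(R.T@Q).as_rotvec()).round(1)
E
python3 - <<'E'
from h import *
p,R=cur(); plan([(p-.12*R[:,2],R),side(FU,-.038,.047,.16)],ang=.55)
E
```

```text
[0.0, -0.0, -12.0] [0.0, 0.0, 0.0] -> [ 0.558 -0.091  0.331]
[1.4, 1.6, 0.8] [0.056, 0.053, -0.519] -> [ 0.576 -0.078  0.331]
[0.3, 2.1, 0.8] [0.056, 0.053, -0.52] -> [ 0.595 -0.066  0.329]
[-0.8, 2.1, 0.6] [0.056, 0.053, -0.519] -> [ 0.615 -0.053  0.329]
```

Request:
{"op": "send_rows", "data": {"increments": [[[0,0,-4],[0,0,0],5.0],[[0,0,-8],[0,0,0],5.0],[[0,0,-12],[0,0,0],5.0],[[0,0,-12],[0,0,0],5.0]]}}

```text
time: 3.27
ee_pos: [0.5571, -0.0936, 0.3381]
tool_rot: [2.714, -0.003, 1.505]
force: [-0.5, -0.8, 0.5]
grip_width: 0.532
finger_force: 0.0
```

Request:
{"op": "send_rows", "data": {"increments": [[[1.4,1.6,0.8],[0.056,0.053,-0.519],5.0],[[1.4,1.6,0.8],[0.056,0.053,-0.519],5.0],[[1.4,1.6,0.8],[0.056,0.053,-0.519],5.0],[[1.4,1.6,0.8],[0.056,0.053,-0.519],5.0],[[1.4,1.6,0.8],[0.056,0.053,-0.519],5.0]]}}

```text
time: 3.68
ee_pos: [0.5763, -0.0793, 0.3316]
tool_rot: [2.815, 0.14, 2.015]
force: [-1.0, -0.1, 0.2]
grip_width: 0.529
finger_force: 0.0
```

```bash
python3 - <<'E'
from h import *
from bench import robot
print(robot.get_state()["qpos"].round(3),where(FU))
plan([side(FU,-.038,.047,.16)],ang=.55)
E
```

```text
[-0.291  0.432  0.577  1.956 -0.638  0.552  1.175] (array([-0.0557,  0.0223,  0.1756]), array([ -87. , -151.4,    0.5]))
[0.4, 2.1, 0.8] [0.056, 0.054, -0.518] -> [ 0.595 -0.066  0.33 ]
[-0.8, 2.1, 0.7] [0.057, 0.053, -0.518] -> [ 0.614 -0.053  0.329]
```

Request:
{"op": "send_rows", "data": {"increments": [[[0.4,2.1,0.8],[0.056,0.054,-0.518],5.0],[[0.4,2.1,0.8],[0.056,0.054,-0.518],5.0],[[0.4,2.1,0.8],[0.056,0.054,-0.518],5.0],[[0.4,2.1,0.8],[0.056,0.054,-0.518],5.0],[[0.4,2.1,0.8],[0.056,0.054,-0.518],5.0]]}}

```text
time: 4.1
ee_pos: [0.5951, -0.0662, 0.3297]
tool_rot: [2.968, 0.218, 2.536]
force: [0.3, 0.1, 0.4]
grip_width: 0.529
finger_force: 0.0
```

Request:
{"op": "send_rows", "data": {"increments": [[[-0.8,2.1,0.7],[0.057,0.053,-0.518],5.0],[[-0.8,2.1,0.7],[0.057,0.053,-0.518],5.0],[[-0.8,2.1,0.7],[0.057,0.053,-0.518],5.0],[[-0.8,2.1,0.7],[0.057,0.053,-0.518],5.0],[[-0.8,2.1,0.7],[0.057,0.053,-0.518],5.0]]}}

```text
time: 4.52
ee_pos: [0.6146, -0.0528, 0.3279]
tool_rot: [-3.142, 0.209, 3.068]
force: [0.4, 0.4, -0.1]
grip_width: 0.532
finger_force: 0.0
```

```bash
python3 - <<'E'
from h import *
from bench import robot
print(robot.get_state()["qpos"].round(3),where(FU))
plan([side(FU,-.038,.047,.1),side(FU,-.038,.047,.056)],ang=.55)
E
```

```text
[-0.22   0.5    0.387  1.76  -0.288  0.722  1.801] (array([-0.038 ,  0.0473,  0.159 ]), array([-3.00e-01, -1.67e+02,  1.00e-01]))
[-1.3, -0.0, 5.7] [-0.001, -0.0, -0.003] -> [ 0.639 -0.055  0.275]
[-1.0, -0.0, 4.3] [0.0, -0.0, -0.0] -> [ 0.658 -0.056  0.235]
```

Request:
{"op": "send_rows", "data": {"increments": [[[-0.6,0,2.8],[0,0,-0.003],5.0],[[-1.3,0,5.7],[0,0,-0.003],5.0],[[-1.3,0,5.7],[0,0,-0.003],5.0]]}}

```text
time: 4.77
ee_pos: [0.6379, -0.0544, 0.27]
tool_rot: [3.141, 0.202, 3.066]
force: [0.0, 0.2, 0.4]
grip_width: 0.531
finger_force: 0.0
```

Request:
{"op": "send_rows", "data": {"increments": [[[-0.3,0,1.5],[0,0,0],5.0],[[-0.7,0,3.0],[0,0,0],5.0],[[-1.0,0,4.3],[0,0,0],5.0],[[-1.0,0,4.3],[0,0,0],5.0],[[-1.0,0,4.3],[0,0,0],5.0]]}}

```text
time: 5.18
ee_pos: [0.6575, -0.0567, 0.2344]
tool_rot: [-3.141, 0.208, 3.069]
force: [0.6, -0.5, 0.2]
grip_width: 0.534
finger_force: 0.0
```

```bash
python3 - <<'E'
from h import *
from bench import robot,vision
print(robot.get_state()["qpos"].round(3),where(FU))
W=vision.get_image("wrist");D=vision.get_image("side")
cv2.imwrite("pics/g2.png",np.hstack([cv2.resize(W["pixels"][...,::-1],(400,300)),cv2.resize(D["pixels"][190:310,330:490,::-1],(400,300))]))
E
```

```text
[-0.155  0.668  0.316  1.735 -0.358  0.58   1.857] (array([-0.0385,  0.0463,  0.0561]), array([-2.000e-01, -1.669e+02,  1.000e-01]))
```

View pics/g2.png

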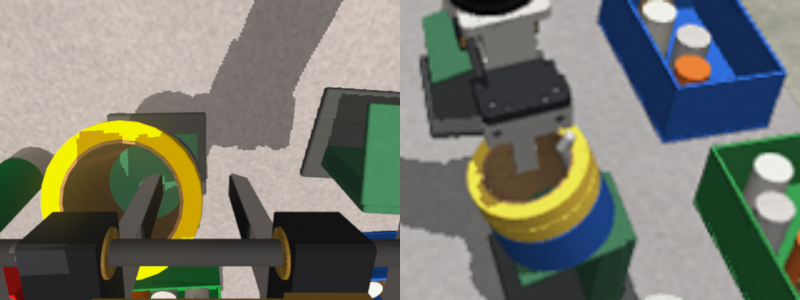

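The fingers straddle the +y wall with the inner finger inside the core. Closing.

Request:
{"op": "send_rows", "data": {"increments": [[[0,0,0],[0,0,0],0.8],[[0,0,0],[0,0,0],0.8],[[0,0,0],[0,0,0],0.8],[[0,0,0],[0,0,0],0.8],[[0,0,0],[0,0,0],0.8]], "newtons": 50}}

```text
time: 5.7
ee_pos: [0.6577, -0.0566, 0.2349]
tool_rot: [-3.14, 0.209, 3.071]
force: [-0.2, -1.1, 0.3]
grip_width: 0.212
finger_force: 0.4
```

Request:
{"op": "send_rows", "data": {"increments": [[[0,0,0],[0,0,0],0.8],[[0,0,0],[0,0,0],0.8],[[0,0,0],[0,0,0],0.8]]}}

```text
time: 5.95
ee_pos: [0.658, -0.0573, 0.235]
tool_rot: [-3.14, 0.21, 3.07]
force: [-0.1, -2.2, 2.1]
grip_width: 0.14
finger_force: 49.6
```

```bash
python3 - <<'E'
from h import *
print(where(FU))
plan([side(FU,-.022,.0463,.058),side(FU,-.022,.0463,.135)])
E
```

```text
(array([-0.0376,  0.0456,  0.0563]), array([-1.00e-01, -1.67e+02,  2.00e-01]))
[-1.5, 0.0, -0.5] [-0.002, 0.0, -0.001] -> [ 0.672 -0.058  0.243]
[1.7, 0.0, -7.5] [-0.0, 0.0, -0.0] -> [ 0.639 -0.056  0.313]
```

Request:
{"op": "send_rows", "data": {"increments": [[[-0.5,0,-0.2],[0,0,0],0.8],[[-1.0,0,-0.4],[0,0,0],0.8],[[-1.5,0,-0.5],[0,0,0],0.8],[[-1.5,0,-0.5],[0,0,0],0.8]]}}

```text
time: 6.28
ee_pos: [0.6726, -0.0571, 0.243]
tool_rot: [-3.141, 0.21, 3.071]
force: [-0.4, 1.2, -2.1]
grip_width: 0.136
finger_force: 49.6
```

Request:
{"op": "send_rows", "data": {"increments": [[[0.3,0,-1.5],[0,0,0],0.8],[[0.7,0,-3.0],[0,0,0],0.8],[[1.0,0,-4.5],[0,0,0],0.8],[[1.4,0,-6.0],[0,0,0],0.8],[[1.7,0,-7.5],[0,0,0],0.8]]}}

```text
time: 6.7
ee_pos: [0.6382, -0.0551, 0.3141]
tool_rot: [-3.141, 0.208, 3.07]
force: [0.4, 1.0, -1.9]
grip_width: 0.14
finger_force: 49.6
```

```bash
python3 - <<'E'
from h import *
from bench import robot,vision
print(robot.get_state()["qpos"].round(3),where(FU))
S=vision.get_image("scene");D=vision.get_image("side")
f=lambda d,x,y:cv2.resize(d["pixels"][y:y+120,x:x+160,::-1],(400,300))
cv2.imwrite("pics/l.png",np.hstack([f(S,180,200),f(D,310,190)]))
E
```

```text
[-0.202  0.549  0.377  1.712 -0.304  0.723  1.812] (array([-0.0224,  0.0465,  0.1365]), array([-1.000e-01, -1.669e+02,  1.000e-01]))
```

View pics/l.png

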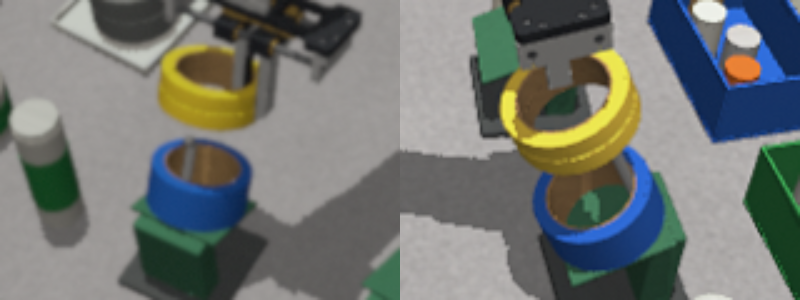

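Both yellow rolls are held square and the blue roll stays on the full hook. Next, over to the spare hook.

```bash
python3 - <<'E'
from h import *
plan([side(SP,-.020,.0456,.15)],step=.14)
print(side(SP,-.020,.0456,.15)[0])
E
```

```text
[1.3, 12.8, -0.9] [0.006, 0.002, 0.029] -> [0.634 0.073 0.322]
[1.6, 12.8, -0.9] [0.005, 0.002, 0.028] -> [0.629 0.202 0.327]
[0.62958303 0.20239724 0.32737412]
```

Request:
{"op": "send_rows", "data": {"increments": [[[0.2,1.8,-0.9],[0.001,0,0.004],0.8],[[0.5,4.5,-0.9],[0.002,0.001,0.01],0.8],[[0.7,7.2,-0.9],[0.003,0.001,0.016],0.8],[[1.0,10.0,-0.9],[0.005,0.002,0.022],0.8],[[1.3,12.8,-0.9],[0.006,0.002,0.029],0.8]]}}

```text
time: 7.22
ee_pos: [0.6335, 0.0748, 0.3182]
tool_rot: [-3.141, 0.206, 3.04]
force: [-0.1, 0.0, -1.8]
grip_width: 0.137
finger_force: 49.6
```

Request:
{"op": "send_rows", "data": {"increments": [[[0.4,3.0,-0.9],[0.001,0,0.007],0.8],[[0.8,6.0,-0.9],[0.002,0.001,0.014],0.8],[[1.2,9.0,-0.9],[0.004,0.001,0.02],0.8],[[1.5,11.6,-0.9],[0.005,0.002,0.026],0.8],[[1.6,12.8,-0.9],[0.005,0.002,0.028],0.8]]}}

```text
time: 7.63
ee_pos: [0.6283, 0.2083, 0.3229]
tool_rot: [3.14, 0.203, 3.018]
force: [-0.2, 0.9, -2.6]
grip_width: 0.145
finger_force: 49.6
```

Request:
{"op": "send_rows", "data": {"increments": [[[0,0,0],[0,0,0],0.8],[[0,0,0],[0,0,0],0.8]]}}

```text
time: 7.8
ee_pos: [0.6292, 0.2018, 0.3235]
tool_rot: [-3.14, 0.204, 3.013]
force: [-0.1, -0.3, -1.7]
grip_width: 0.142
finger_force: 49.6
```

```bash
python3 - <<'E'
from h import *
from bench import robot,vision
print(robot.get_state()["qpos"].round(3),where(SP))
S=vision.get_image("scene");D=vision.get_image("side");W=vision.get_image("wrist")
f=lambda d,x,y:cv2.resize(d["pixels"][y:y+120,x:x+160,::-1],(400,300))
cv2.imwrite("pics/a.png",np.vstack([np.hstack([f(S,270,220),f(D,280,110)]),np.hstack([cv2.resize(W["pixels"][...,::-1],(400,300))]*2)]))
plan([side(SP,-.020,.0456,.09),side(SP,-.020,.0456,.02),side(SP,-.033,.0456,.014)])
E
```

```text
[-0.695  0.597  0.491  1.625 -0.254  0.802  1.299] (array([-0.0224,  0.0448,  0.1467]), array([ 1.000e-01, -1.667e+02,  1.000e-01]))
[-1.4, 0.3, 5.5] [-0.002, -0.004, -0.003] -> [0.655 0.199 0.273]
[-1.6, 0.0, 6.8] [-0.0, -0.0, 0.0] -> [0.684 0.195 0.21 ]
[1.2, 0.0, 0.9] [-0.0, -0.0, 0.0] -> [0.674 0.196 0.199]
```

View pics/a.png

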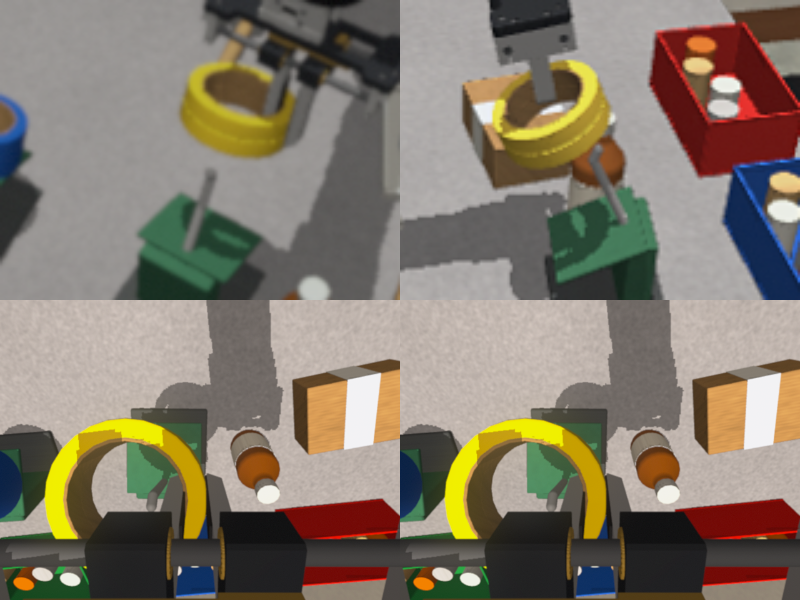

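Request:
{"op": "send_rows", "data": {"increments": [[[-0.3,0.1,1.1],[-0.002,-0.004,-0.003],0.8],[[-0.6,0.2,2.2],[-0.002,-0.004,-0.003],0.8],[[-0.9,0.3,3.4],[-0.002,-0.004,-0.003],0.8],[[-1.2,0.3,4.5],[-0.002,-0.004,-0.003],0.8],[[-1.4,0.3,5.5],[-0.002,-0.004,-0.003],0.8]]}}

```text
time: 8.37
ee_pos: [0.6547, 0.2019, 0.2708]
tool_rot: [3.141, 0.207, 3.015]
force: [0.1, -0.3, -1.4]
grip_width: 0.144
finger_force: 49.6
```

```bash
python3 - <<'E'
from h import *
from bench import robot
print(robot.get_state()["force"].round(1),where(SP))
plan([side(SP,-.020,.0456,.02),side(SP,-.031,.0456,.013)])
E
```

```text
[ 0.1 -0.3 -1.4] (array([-0.0215,  0.0485,  0.0882]), array([ 3.000e-01, -1.669e+02, -1.000e-01]))
[-1.7, -0.3, 6.6] [0.001, -0.002, 0.003] -> [0.684 0.195 0.21 ]
[0.9, 0.0, 0.9] [-0.0, -0.0, 0.0] -> [0.677 0.196 0.199]
```

Request:
{"op": "send_rows", "data": {"increments": [[[-0.3,-0.1,1.3],[0,0,0],0.8],[[-0.7,-0.2,2.6],[0,0,0],0.8],[[-1.0,-0.3,4.0],[0,0,0],0.8],[[-1.4,-0.3,5.4],[0,0,0],0.8],[[-1.7,-0.3,6.6],[0,0,0],0.8]]}}

```text
time: 8.78
ee_pos: [0.6845, 0.1952, 0.2099]
tool_rot: [3.141, 0.208, 3.015]
force: [0.4, 0.9, -2.5]
grip_width: 0.143
finger_force: 49.6
```

Request:
{"op": "send_rows", "data": {"increments": [[[0.3,0,0.2],[0,0,0],0.8],[[0.6,0,0.5],[0,0,0],0.8],[[0.9,0,0.8],[0,0,0],0.8],[[0.9,0,0.8],[0,0,0],0.8]]}}

```text
time: 9.12
ee_pos: [0.6758, 0.1971, 0.2016]
tool_rot: [3.14, 0.207, 3.016]
force: [0.3, 0.4, -2.1]
grip_width: 0.142
finger_force: 49.6
```

```bash
python3 - <<'E'
from h import *
from bench import robot
print(robot.get_state()["force"].round(1),where(SP))
E
```

```text
[ 0.3  0.4 -2.1] (array([-0.0312,  0.0466,  0.0164]), array([   0.3, -166.9,   -0.2]))
```

Request:
{"op": "send_rows", "data": {"increments": [[[0,0,0.2],[0,0,0],0.8],[[-0.1,0,0.4],[0,0,0],0.8],[[-0.1,0,0.4],[0,0,0],0.8]]}}

```text
time: 9.37
ee_pos: [0.679, 0.1965, 0.1986]
tool_rot: [3.14, 0.209, 3.016]
force: [0.2, 0.3, -2.4]
grip_width: 0.142
finger_force: 49.6
```

Request:
{"op": "send_rows", "data": {"increments": [[[0,0,0],[0,0,0],2.0],[[0,0,0],[0,0,0],3.0],[[0,0,0],[0,0,0],4.0],[[0,0,0],[0,0,0],4.5],[[0,0,0],[0,0,0],4.5]]}}

```text
time: 9.78
ee_pos: [0.6789, 0.1964, 0.1986]
tool_rot: [3.14, 0.209, 3.015]
force: [-0.2, -0.6, 0.1]
grip_width: 0.456
finger_force: 0.0
```

```bash
python3 - <<'E'
from h import *
from bench import robot
print(robot.get_state()["force"].round(1),where(SP))
plan([side(SP,-.031,.046,.08),side(SP,-.031,.046,.15)])
E
```

```text
[-0.2 -0.6  0.1] (array([-0.0295,  0.0462,  0.0124]), array([   0.3, -167. ,   -0.2]))
[1.7, 0.0, -6.6] [0.002, -0.0, 0.004] -> [0.649 0.2   0.26 ]
[1.6, 0.0, -6.8] [0.0, -0.0, -0.0] -> [0.619 0.204 0.323]
```

Released. I'll withdraw along the bar and look.

Request:
{"op": "send_rows", "data": {"increments": [[[0.3,0,-1.3],[0,0,0],4.5],[[0.7,0,-2.6],[0,0,0],4.5],[[1.0,0,-4.0],[0,0,0],4.5],[[1.4,0,-5.4],[0,0,0],4.5],[[1.7,0,-6.6],[0,0,0],4.5]]}}

```text
time: 10.2
ee_pos: [0.6481, 0.2005, 0.2619]
tool_rot: [3.139, 0.21, 3.015]
force: [0.2, -0.5, -0.4]
grip_width: 0.476
finger_force: 0.0
```

Request:
{"op": "send_rows", "data": {"increments": [[[0.6,0,-2.5],[0,0,0],5.0],[[1.2,0,-5.0],[0,0,0],5.0],[[1.6,0,-6.8],[0,0,0],5.0],[[1.6,0,-6.8],[0,0,0],5.0]]}}

```text
time: 10.53
ee_pos: [0.6193, 0.2047, 0.3278]
tool_rot: [3.136, 0.214, 3.016]
force: [0.1, -0.6, -0.5]
grip_width: 0.532
finger_force: 0.0
```

```bash
python3 - <<'E'
from h import *
from bench import robot,vision
print(robot.get_state()["qpos"].round(3),where(SP))
S=vision.get_image("scene");D=vision.get_image("side");W=vision.get_image("wrist")
f=lambda d,x,y:cv2.resize(d["pixels"][y:y+90,x:x+120,::-1],(400,300),interpolation=cv2.INTER_CUBIC)
cv2.imwrite("pics/b.png",np.vstack([np.hstack([f(S,290,250),f(D,310,140)]),np.hstack([cv2.resize(W["pixels"][...,::-1],(400,300)),f(D,340,210)])]))
R,o=frame(*SP)
import itertools
for n,d in(("S",S),("D",D)):
    m=cv2.inRange(cv2.cvtColor(d["pixels"],cv2.COLOR_RGB2HSV),(22,150,60),(34,255,255)); x,y,w,h=cv2.boundingRect(m); print(n,"yellow bbox",x,y,x+w,y+h)
    a=np.linspace(0,6.283,73)
    pr=np.vstack([proj(d,np.array([o+R@[-.033+.0525*np.cos(t),.0525*np.sin(t),z] for t in a])) for z in(0,.038)]); print("pred",pr.min(0).round(1),pr.max(0).round(1))
plan([side(FU,-.038,.047,.15)],step=.15)
E
```

```text
[-0.714  0.577  0.497  1.654 -0.253  0.783  1.296] (array([-0.0289,  0.0471,  0.1547]), array([   0.3, -167.3,   -0.6]))
S yellow bbox 187 47 542 368
pred [329.9 287.7] [375.  326.7]
D yellow bbox 336 176 504 297
pred [332.6 177. ] [377.1 218.2]
[-1.5, -12.8, 0.5] [-0.005, -0.0, -0.027] -> [0.618 0.075 0.321]
[-1.2, -12.8, 0.4] [-0.005, -0.001, -0.028] -> [ 0.618 -0.054  0.319]
```

View pics/b.png

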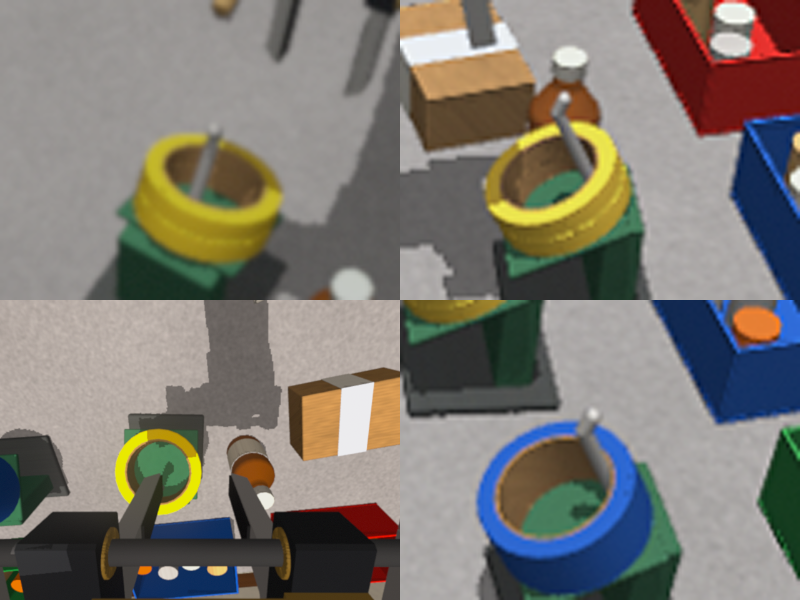

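The scene view shows both yellow rolls lying flat on the spare plate, extents about x 330–375 and y 290–329 px, matching the home prediction. The blue roll is undisturbed on the full hook. Next I'll fetch it.

Request:
{"op": "send_rows", "data": {"increments": [[[-0.3,-2.6,0.1],[0,0,-0.006],5.0],[[-0.6,-5.2,0.2],[-0.002,0,-0.012],5.0],[[-0.9,-7.8,0.3],[-0.003,0,-0.017],5.0],[[-1.2,-10.4,0.4],[-0.004,0,-0.022],5.0],[[-1.5,-12.8,0.5],[-0.005,0,-0.027],5.0]]}}

```text
time: 11.1
ee_pos: [0.6181, 0.0729, 0.3193]
tool_rot: [-3.141, 0.206, 3.043]
force: [-0.5, 1.2, -0.4]
grip_width: 0.529
finger_force: 0.0
```

Request:
{"op": "send_rows", "data": {"increments": [[[-0.3,-3.2,0.1],[-0.005,-0.001,-0.028],5.0],[[-0.6,-6.4,0.2],[-0.005,-0.001,-0.028],5.0],[[-0.9,-9.6,0.3],[-0.005,-0.001,-0.028],5.0],[[-1.2,-12.8,0.4],[-0.005,-0.001,-0.028],5.0],[[-1.2,-12.8,0.4],[-0.005,-0.001,-0.028],5.0]]}}

```text
time: 11.52
ee_pos: [0.6174, -0.0632, 0.3184]
tool_rot: [-3.136, 0.209, 3.061]
force: [0.7, -1.1, 0.3]
grip_width: 0.53
finger_force: 0.0
```

Request:
{"op": "send_rows", "data": {"increments": [[[0,0,0],[0,0,0],5.0],[[0,0,0],[0,0,0],5.0]]}}

```text
time: 11.68
ee_pos: [0.6183, -0.0534, 0.3181]
tool_rot: [3.142, 0.208, 3.071]
force: [-0.1, 1.4, 0.8]
grip_width: 0.531
finger_force: 0.0
```

```bash
python3 - <<'E'
from h import *
from bench import vision
print(where(FU))
W=vision.get_image("wrist")
m=cv2.inRange(cv2.cvtColor(W["pixels"],cv2.COLOR_RGB2HSV),(105,90,40),(125,255,255)); m[340:]=0
R,o=frame(*FU);n=R[:,2]
pc=proj(W,o+R@np.array([-.033,0,.048]))[0]; print("pred centre",pc)
k,l,st,cc=cv2.connectedComponentsWithStats(m); print([st[i].tolist() for i in range(1,k) if st[i,4]>800])
plan([side(FU,-.038,.047,.09),side(FU,-.038,.047,.018)])
E
```

```text
(array([-0.0389,  0.047 ,  0.1485]), array([  -0. , -166.9,    0. ]))
pred centre [247.1166855  281.28470089]
[[175, 208, 145, 132, 5651]]
[-1.4, -0.1, 5.7] [0.001, -0.002, 0.001] -> [ 0.644 -0.055  0.265]
[-1.6, 0.0, 7.0] [-0.0, 0.0, 0.0] -> [ 0.674 -0.057  0.2  ]
```

Request:
{"op": "send_rows", "data": {"increments": [[[-0.5,0,2.0],[0,0,0],5.0],[[-1.0,-0.1,4.0],[0,0,0],5.0],[[-1.4,-0.1,5.7],[0,0,0],5.0],[[-1.4,-0.1,5.7],[0,0,0],5.0]]}}

```text
time: 12.07
ee_pos: [0.6435, -0.0539, 0.2627]
tool_rot: [3.142, 0.204, 3.075]
force: [0.1, 0.2, 0.0]
grip_width: 0.532
finger_force: 0.0
```

Request:
{"op": "send_rows", "data": {"increments": [[[-0.4,0,1.8],[0,0,0],5.0],[[-0.8,0,3.5],[0,0,0],5.0],[[-1.2,0,5.3],[0,0,0],5.0],[[-1.6,0,7.0],[0,0,0],5.0],[[-1.6,0,7.0],[0,0,0],5.0]]}}

```text
time: 12.48
ee_pos: [0.6736, -0.0567, 0.1986]
tool_rot: [3.142, 0.205, 3.074]
force: [-0.5, 0.8, -0.1]
grip_width: 0.534
finger_force: 0.0
```

```bash
python3 - <<'E'
from h import *
from bench import robot
s=robot.get_state(); print(s["qpos"].round(3),s["force"].round(1),where(FU))
E
```

```text
[-0.136  0.735  0.291  1.712 -0.382  0.539  1.878] [-0.5  0.8 -0.1] (array([-0.0394,  0.0475,  0.0169]), array([ 2.000e-01, -1.668e+02, -1.000e-01]))
```

Request:
{"op": "send_rows", "data": {"increments": [[[0,0,0],[0,0,0],0.8],[[0,0,0],[0,0,0],0.8],[[0,0,0],[0,0,0],0.8],[[0,0,0],[0,0,0],0.8],[[0,0,0],[0,0,0],0.8]], "newtons": 55}}

```text
time: 12.9
ee_pos: [0.6742, -0.0586, 0.2023]
tool_rot: [-3.141, 0.211, 3.072]
force: [0.8, 0.4, 0.0]
grip_width: 0.211
finger_force: 0.0
```

Request:
{"op": "send_rows", "data": {"increments": [[[0,0,0],[0,0,0],0.8],[[0,0,0],[0,0,0],0.8],[[0,0,0],[0,0,0],0.8]]}}

```text
time: 13.15
ee_pos: [0.6742, -0.0591, 0.202]
tool_rot: [-3.141, 0.21, 3.072]
force: [-1.6, -1.1, 6.5]
grip_width: 0.14
finger_force: 54.6
```

```bash
python3 - <<'E'
from h import *
print(where(FU))
plan([side(FU,-.022,.047,.02),side(FU,-.022,.047,.10),side(FU,-.022,.047,.16)])
E
```

```text
(array([-0.0367,  0.0451,  0.0195]), array([ 0.000e+00, -1.671e+02,  1.000e-01]))
[-1.4, 0.2, -0.4] [-0.001, 0.001, 0.0] -> [ 0.687 -0.058  0.209]
[1.8, -0.0, -7.8] [0.0, -0.0, 0.0] -> [ 0.653 -0.056  0.281]
[1.3, -0.0, -5.8] [0.0, -0.0, 0.0] -> [ 0.629 -0.054  0.335]
```

Request:
{"op": "send_rows", "data": {"increments": [[[-0.5,0.1,-0.1],[0,0,0],0.8],[[-1.0,0.1,-0.3],[0,0,0],0.8],[[-1.4,0.2,-0.4],[0,0,0],0.8],[[-1.4,0.2,-0.4],[0,0,0],0.8]]}}

```text
time: 13.48
ee_pos: [0.6865, -0.0577, 0.2077]
tool_rot: [-3.141, 0.207, 3.071]
force: [-4.2, -0.6, 3.1]
grip_width: 0.143
finger_force: 54.6
```

Request:
{"op": "send_rows", "data": {"increments": [[[0.3,0,-1.5],[0,0,0],0.8],[[0.7,0,-3.0],[0,0,0],0.8],[[1.1,0,-4.6],[0,0,0],0.8],[[1.5,0,-6.2],[0,0,0],0.8],[[1.8,0,-7.8],[0,0,0],0.8]]}}

```text
time: 13.9
ee_pos: [0.6529, -0.0547, 0.2818]
tool_rot: [3.142, 0.21, 3.072]
force: [0.3, -0.2, -2.4]
grip_width: 0.14
finger_force: 54.6
```

Request:
{"op": "send_rows", "data": {"increments": [[[0.3,0,-1.5],[0,0,0],0.8],[[0.6,0,-3.0],[0,0,0],0.8],[[0.9,0,-4.4],[0,0,0],0.8],[[1.3,0,-5.8],[0,0,0],0.8],[[1.3,0,-5.8],[0,0,0],0.8]]}}

```text
time: 14.32
ee_pos: [0.6286, -0.0538, 0.3379]
tool_rot: [-3.141, 0.214, 3.071]
force: [0.4, -0.0, -2.1]
grip_width: 0.141
finger_force: 54.6
```

```bash
cat >> h.py <<'E'
def pile(az,h,tau=-13,off=(-.0037,.0451,.0195),c=PILE):
    "TCP pose with held roll level, its bottom h above the pile top (z=.1)"
    A=Ro.from_euler("z",az).as_matrix(); B=A@Ro.from_euler("y",-np.radians(tau)).as_matrix()
    Q=np.c_[-B[:,0],B[:,1],-B[:,2]]; return np.array([*c,.1+h])+A@np.array(off)-.097*Q[:,2], Q
E
python3 - <<'E'
from h import *
from bench import robot
print(robot.get_state()["qpos"].round(3),where(FU))
P,Q=cur(); P2=P+np.array([-.06,.15,.05])
plan([pile(.5,.12),pile(.5,.05)],step=.19,ang=.4)
print(pile(.5,.12)[0])
E
```

```text
[-0.221  0.509  0.398  1.713 -0.291  0.757  1.803] (array([-0.0206,  0.0473,  0.162 ]), array([  -0. , -167.2,    0. ]))
[7.8, 14.4, -1.6] [0.001, 0.143, -0.192] -> [0.559 0.095 0.337]
[5.1, 15.6, -0.6] [0.001, 0.143, -0.191] -> [0.49  0.244 0.335]
[2.1, 16.3, -0.2] [0.002, 0.143, -0.192] -> [0.42  0.393 0.334]
[-1.6, 0.0, 6.8] [-0.0, -0.0, 0.0] -> [0.42  0.393 0.264]
[0.42027993 0.39326629 0.3340139 ]
```

Request:
{"op": "send_rows", "data": {"increments": [[[1.2,2.0,-0.3],[0,0.02,-0.03],0.8],[[2.8,5.0,-0.6],[0,0.05,-0.07],0.8],[[4.4,8.1,-0.9],[0,0.08,-0.11],0.8],[[6.0,11.2,-1.3],[0,0.11,-0.15],0.8],[[7.8,14.4,-1.6],[0.001,0.143,-0.192],0.8]]}}

```text
time: 14.73
ee_pos: [0.5588, 0.0967, 0.3339]
tool_rot: [-3.113, 0.063, -3.019]
force: [1.0, 0.4, -2.6]
grip_width: 0.139
finger_force: 54.6
```

Request:
{"op": "send_rows", "data": {"increments": [[[1.0,3.1,-0.1],[0,0.03,-0.04],0.8],[[2.0,6.2,-0.2],[0,0.06,-0.08],0.8],[[3.0,9.3,-0.3],[0,0.09,-0.12],0.8],[[4.1,12.4,-0.5],[0,0.12,-0.16],0.8],[[5.1,15.6,-0.6],[0.001,0.143,-0.191],0.8]]}}

```text
time: 15.15
ee_pos: [0.4892, 0.2458, 0.3323]
tool_rot: [-3.115, -0.086, -2.831]
force: [0.9, 0.5, -2.8]
grip_width: 0.14
finger_force: 54.6
```

Request:
{"op": "send_rows", "data": {"increments": [[[0.5,4.0,0],[0,0.035,-0.05],0.8],[[1.0,8.0,0],[0,0.07,-0.1],0.8],[[1.6,12.0,-0.1],[0.001,0.11,-0.145],0.8],[[1.9,15.0,-0.2],[0.002,0.135,-0.18],0.8],[[2.1,16.3,-0.2],[0.002,0.143,-0.192],0.8]]}}

```text
time: 15.57
ee_pos: [0.4173, 0.3992, 0.3308]
tool_rot: [3.135, -0.232, -2.632]
force: [-0.4, 0.8, -3.2]
grip_width: 0.146
finger_force: 54.6
```

Request:
{"op": "send_rows", "data": {"increments": [[[0,0,0],[0,0,0],0.8],[[0,0,0],[0,0,0],0.8]]}}

```text
time: 15.73
ee_pos: [0.4204, 0.3931, 0.3312]
tool_rot: [3.141, -0.231, -2.641]
force: [0.7, -0.8, -1.2]
grip_width: 0.143
finger_force: 54.6
```

```bash
python3 - <<'E'
from h import *
from bench import robot,vision
print(robot.get_state()["qpos"].round(3))
plan([pile(.5,.04),pile(.5,.005)])
S=vision.get_image("scene");D=vision.get_image("side");W=vision.get_image("wrist")
f=lambda d,x,y:cv2.resize(d["pixels"][y:y+120,x:x+160,::-1],(400,300),interpolation=cv2.INTER_CUBIC)
cv2.imwrite("pics/p.png",np.vstack([np.hstack([f(S,380,190),f(D,170,90)]),np.hstack([cv2.resize(W["pixels"][...,::-1],(400,300)),f(D,310,140)])]))
import pickle; pickle.dump((S,D,W),open("pics/p.pkl","wb"))
E
```

```text
[-0.905  0.598  0.225  1.534 -0.181  1.255  1.445]
[-1.8, 0.0, 7.5] [-0.0, -0.004, 0.001] -> [0.421 0.393 0.254]
[-0.8, 0.0, 3.4] [-0.0, -0.0, 0.0] -> [0.421 0.393 0.219]
```

View pics/p.png

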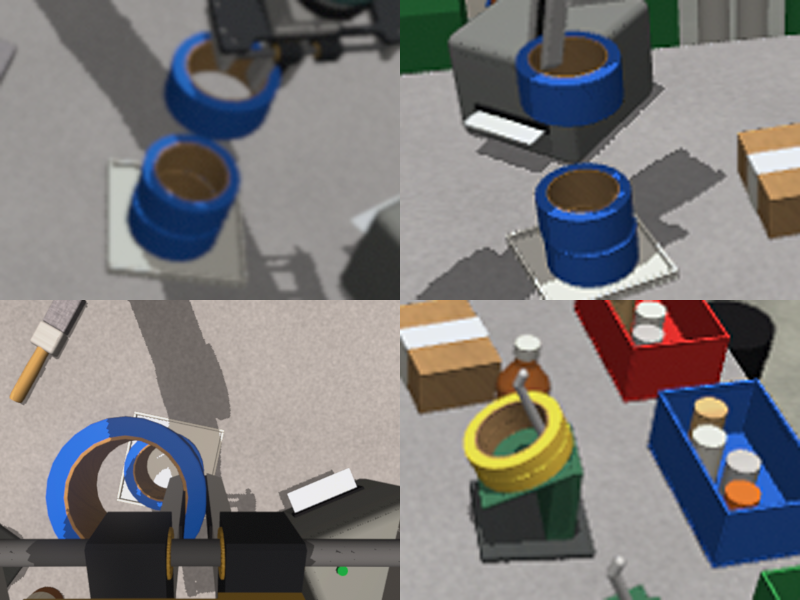

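The held roll looks level above the pile and the yellow rolls are still home. I'll check alignment numerically from the same images.

```bash
python3 - <<'E'
from h import *; import pickle
S,D,W=pickle.load(open("pics/p.pkl","rb"))
a=np.linspace(0,6.283,91); circ=np.c_[.0525*np.cos(a),.0525*np.sin(a)]
dh=cur()[0]-pile(.5,0)[0]; print("held off from plan",dh.round(4))
for n,d,roi in(("S",S,(430,180,500,320)),("D",D,(200,90,285,215))):
    m=cv2.inRange(cv2.cvtColor(d["pixels"],cv2.COLOR_RGB2HSV),(105,90,40),(125,255,255)); z=np.zeros_like(m); x0,y0,x1,y1=roi; z[y0:y1,x0:x1]=m[y0:y1,x0:x1]
    k,l,st,cc=cv2.connectedComponentsWithStats(z); print(n,[(s[0],s[1],s[0]+s[2],s[1]+s[3]) for s in st[1:].tolist() if s[4]>60])
    for nm,c,b,t in(("pile",PILE,.004,.1),("held",np.array(PILE)+dh[:2],.1+dh[2],.148+dh[2])):
        p=np.vstack([proj(d,np.c_[circ+c,np.full(91,h)]) for h in(b,t)]); print(" pred",nm,p.min(0).round(1),p.max(0).round(1))
E
```

```text
held off from plan [ 0.0011 -0.002   0.118 ]
S [(432, 203, 493, 294)]
 pred pile [430.  242.2] [475.7 293.6]
 pred held [443.9 201.1] [491.4 246.1]
D [(216, 103, 260, 141), (224, 155, 265, 205)]
 pred pile [223.5 154.3] [264.4 204.9]
 pred held [216.1 101.1] [260.  140.2]
```

Request:
{"op": "send_rows", "data": {"increments": [[[-0.3,0,1.5],[0,0,0],0.8],[[-0.7,0,3.0],[0,0,0],0.8],[[-1.1,0,4.5],[0,0,0],0.8],[[-1.5,0,6.1],[0,0,0],0.8],[[-1.8,0,7.5],[0,-0.004,0],0.8]]}}

```text
time: 16.3
ee_pos: [0.4215, 0.3919, 0.2542]
tool_rot: [3.141, -0.226, -2.644]
force: [-1.4, 0.0, -2.7]
grip_width: 0.14
finger_force: 54.6
```

Request:
{"op": "send_rows", "data": {"increments": [[[-0.2,0,0.8],[0,0,0],0.8],[[-0.4,0,1.6],[0,0,0],0.8],[[-0.5,0,2.3],[0,0,0],0.8],[[-0.7,0,2.9],[0,0,0],0.8],[[-0.7,0,2.9],[0,0,0],0.8]]}}

```text
time: 16.72
ee_pos: [0.4204, 0.3935, 0.224]
tool_rot: [3.14, -0.228, -2.641]
force: [-0.4, -0.1, -1.8]
grip_width: 0.144
finger_force: 54.6
```

```bash
python3 - <<'E'
from h import *
from bench import robot
print(robot.get_state()["force"].round(1),(cur()[0]-pile(.5,0)[0]).round(4))
plan([pile(.5,.004),pile(.5,.0)])
E
```

```text
[-0.4 -0.1 -1.8] [0.0002 0.0002 0.01  ]
[-0.1, -0.0, 0.6] [0.001, -0.001, 0.001] -> [0.42  0.393 0.218]
[-0.1, -0.0, 0.4] [0.0, -0.0, -0.0] -> [0.42  0.393 0.214]
```

Request:
{"op": "send_rows", "data": {"increments": [[[0,0,0.2],[0,0,0],0.8],[[-0.1,0,0.4],[0,0,0],0.8],[[-0.1,0,0.5],[0,0,0],0.8],[[-0.1,0,0.5],[0,0,0],0.8]]}}

```text
time: 17.05
ee_pos: [0.4204, 0.3939, 0.2199]
tool_rot: [3.14, -0.227, -2.641]
force: [-0.1, -0.2, -2.6]
grip_width: 0.141
finger_force: 54.6
```

Request:
{"op": "send_rows", "data": {"increments": [[[0,0,0.1],[0,0,0],0.8],[[0,0,0.2],[0,0,0],0.8],[[0,0,0.2],[0,0,0],0.8]]}}

```text
time: 17.3
ee_pos: [0.4199, 0.3936, 0.2178]
tool_rot: [3.14, -0.227, -2.641]
force: [-0.2, 0.5, -2.9]
grip_width: 0.141
finger_force: 54.6
```

Request:
{"op": "send_rows", "data": {"increments": [[[0,0,0.1],[0,0,0],0.8],[[0,0,0.2],[0,0,0],0.8],[[0,0,0.2],[0,0,0],0.8]]}}

```text
time: 17.55
ee_pos: [0.4195, 0.3933, 0.2157]
tool_rot: [3.14, -0.227, -2.641]
force: [-0.8, -0.3, -3.0]
grip_width: 0.138
finger_force: 54.6
```

Request:
{"op": "send_rows", "data": {"increments": [[[0,0,0.1],[0,0,0],0.8],[[0,0,0.1],[0,0,0],0.8],[[0,0,0.1],[0,0,0],0.8]]}}

```text
time: 17.8
ee_pos: [0.4194, 0.3932, 0.2149]
tool_rot: [3.14, -0.227, -2.641]
force: [0.9, -0.6, -2.1]
grip_width: 0.137
finger_force: 54.6
```

Request:
{"op": "send_rows", "data": {"increments": [[[0,0,0.1],[0,0,0],0.8],[[0,0,0.1],[0,0,0],0.8],[[0,0,0.1],[0,0,0],0.8]]}}

```text
time: 18.05
ee_pos: [0.4193, 0.3932, 0.214]
tool_rot: [3.14, -0.227, -2.641]
force: [-0.0, 0.3, -2.2]
grip_width: 0.138
finger_force: 54.6
```

Request:
{"op": "send_rows", "data": {"increments": [[[0,0,0.1],[0,0,0],0.8],[[0,0,0.1],[0,0,0],0.8],[[0,0,0.1],[0,0,0],0.8]]}}

```text
time: 18.3
ee_pos: [0.4192, 0.3933, 0.2136]
tool_rot: [3.14, -0.226, -2.64]
force: [-0.1, 0.1, 4.2]
grip_width: 0.143
finger_force: 54.7
```

Contact: the force rises to +4 N at the expected height. Releasing, then checking.

Request:
{"op": "send_rows", "data": {"increments": [[[0,0,0],[0,0,0],1.6],[[0,0,0],[0,0,0],2.2],[[0,0,0],[0,0,0],3.0],[[0,0,0],[0,0,0],4.0],[[0,0,0],[0,0,0],4.5]]}}

```text
time: 18.72
ee_pos: [0.419, 0.393, 0.2128]
tool_rot: [3.14, -0.227, -2.641]
force: [0.3, -0.2, -0.4]
grip_width: 0.416
finger_force: 0.0
```

Request:
{"op": "send_rows", "data": {"increments": [[[0,0,0],[0,0,0],4.5],[[0.2,0,-1],[0,0,0],4.5],[[0.7,0,-3],[0,0,0],4.5],[[1.4,0,-6],[0,0,0],4.5],[[2.1,0,-9],[0,0,0],4.5]]}}

```text
time: 19.13
ee_pos: [0.4186, 0.3925, 0.3066]
tool_rot: [3.14, -0.229, -2.641]
force: [-0.3, -0.4, 0.9]
grip_width: 0.482
finger_force: 0.0
```

Request:
{"op": "send_rows", "data": {"increments": [[[0,0,-3],[0,0,0],4.5],[[0,0,-6],[0,0,0],4.5],[[0,0,-9],[0,0,0],4.5],[[0,0,-12],[0,0,0],4.5],[[0,0,-12],[0,0,0],4.5]]}}

```text
time: 19.55
ee_pos: [0.445, 0.4066, 0.4289]
tool_rot: [3.138, -0.216, -2.641]
force: [-0.7, -0.0, 0.1]
grip_width: 0.474
finger_force: 0.0
```

```bash
python3 - <<'E'
from h import *
from bench import robot,vision
print(robot.get_state()["force"].round(1),cur()[0])
S=vision.get_image("scene");D=vision.get_image("side")
a=np.linspace(0,6.283,91); circ=np.c_[.0525*np.cos(a),.0525*np.sin(a)]
R,o=frame(*SP)
for n,d,roi,ry in(("S",S,(420,200,500,320),(300,260,400,350)),("D",D,(205,110,285,215),(320,165,385,225))):
    for nm,lo,hi,(x0,y0,x1,y1) in(("blue",(105,90,40),(125,255,255),roi),("yel",(22,150,60),(34,255,255),ry)):
        m=cv2.inRange(cv2.cvtColor(d["pixels"],cv2.COLOR_RGB2HSV),lo,hi); z=np.zeros_like(m); z[y0:y1,x0:x1]=m[y0:y1,x0:x1]
        k,l,st,cc=cv2.connectedComponentsWithStats(z); print(n,nm,[(s[0],s[1],s[0]+s[2],s[1]+s[3]) for s in st[1:].tolist() if s[4]>60])
        if nm=="blue":
            for y in range(y0,y1,8):
                xs=np.flatnonzero(z[y]); 
                if len(xs): print((y,int(xs[0]),int(xs[-1])),end=" ")
            print()
    p=np.vstack([proj(d,np.c_[circ+PILE,np.full(91,h)]) for h in(.1,.148)]); print(" pred top roll",p.min(0).round(1),p.max(0).round(1))
    p=np.vstack([proj(d,np.c_[circ+PILE,np.full(91,h)]) for h in(.004,.1)]); print(" pred pile",p.min(0).round(1),p.max(0).round(1))
    c=(circ+[-.033,0]); p=np.vstack([proj(d,o+np.c_[c,np.full(91,h)]@R.T) for h in(0,.038)]); print(" pred yel",p.min(0).round(1),p.max(0).round(1))
E
```

```text
[-0.7 -0.   0.1] [0.44502577 0.40660099 0.42885789]
S blue [(432, 232, 480, 294)]
(232, 450, 459) (240, 441, 475) (248, 439, 479) (256, 438, 477) (264, 435, 474) (272, 432, 471) (280, 432, 468) (288, 437, 464) 
S yel [(330, 291, 374, 329)]
 pred top roll [436.2 231.1] [480.2 273.7]
 pred pile [430.  242.2] [475.7 293.6]
 pred yel [329.9 287.7] [375.  326.7]
D blue [(221, 141, 265, 205)]
(142, 232, 251) (150, 222, 260) (158, 222, 260) (166, 223, 262) (174, 225, 262) (182, 226, 263) (190, 228, 264) (198, 230, 262) 
D yel [(336, 176, 379, 217)]
 pred top roll [221.3 139.8] [262.3 177.6]
 pred pile [223.5 154.3] [264.4 204.9]
 pred yel [332.6 177. ] [377.1 218.2]
```

The blue stack matches the predicted extents to within 1–2 px in both views. The pile edges haven't moved and the yellow rolls are home. Handing in.

```bash
python3 -c "
from bench import robot
print(robot.job_done())"
```

```text
the job is handed in; nothing more can be done
None
```

I handed the job in at about 19.7 s of the 72 s, and no verdict came back; in the last camera check both yellow rolls were home on the spare hook and the blue roll lay flat on the unmoved pile, aligned to about 2 mm.

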